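# Pull the snug knob cap off the speed controller with the fork puller

### The job

The red knob cap on the speed controller has to come off. Take the puller by its blue handle, slide its fork under the cap until the slot bears lightly against the shaft, pull gently straight up until the cap pops off, and then stand the puller in the white tray with the cap still lying on its fork. Don't touch the cap with the fingers, don't tip the cap, don't push hard against the controller or its shaft, and leave the other things on the bench where they are.

Things in the scene. Friction and masses are not known exactly. Their poses are not given: they have to be found in the camera images.
- puller_handle (a point): Centre of the puller's blue upright handle: 12 mm thick along its x, 26 mm wide along y, 50 mm tall, centre 65 mm above the puller's underside. The aluminium puller (150 to 240 g) stands by itself on its fork and is a C from the side: fork, back wall (x -40 to -34 mm), bridge plate (34 to 40 mm above the underside) under the handle. +x points out along the tines, z up.
- puller_bridge (a point): Point on the handle's axis on top of the bridge, 40 mm above the underside, same axes. Below it the flat fork: 4 mm thick, 40 mm wide, slot 20 mm, tines 10 mm. It is clamped further in or out each time: its slot ends somewhere from -15 to -1 mm in x from here (not measured, must be felt); rounded tine tips 26 mm beyond that. Rubber mount: 5 N/mm vertically, 4 N/mm sideways.
- shaft: Fixed upright shaft that carries the cap; origin on its axis at the level of the white panel, z up. Its neck is 16 mm in diameter and 7.5 mm tall: that is the gap between panel and cap for the 4 mm fork, open from all sides. Above it, in the cap, a spigot 14 mm tall has two sprung balls: the cap lets go at a straight pull of about 8 to 16 N within 5 mm of rise, then is loose.
- controller: Grey fixed box with a flat white panel on top, 140 mm along its x, 110 mm along its y, 45 mm tall, origin at the centre of its underside, the shaft at the centre of the panel. A flat dark display and switch lie on the panel's +x side; the -x half of the panel is bare, and from there the fork has most room.
- cap_center (a point): Centre of the red round knob cap (loose part of 20 g, 44 mm in diameter, 18 mm tall; the underside is 9 mm below the point), z up. At the start it is snapped onto the shaft, its underside 7.5 mm above the panel.
- tray: White open tray, fixed, 140 mm along its x, 110 mm along its y, 16 mm tall, walls 4 mm, floor 4 mm thick; origin at the centre of its underside.
- tape: Roll of masking tape lying flat, 82 mm in diameter, 20 mm tall, to be left alone; origin under its centre.
- weight: Small brass knob weight, 38 mm in diameter, 32 mm tall, to be left alone; origin under its centre.
- gloss: Blue gloss meter, 48 x 148 x 80 mm, to be left alone; origin under its centre.
- pot_red: White sample pot with a red lid, 63 mm in diameter, 55 mm tall, to be left alone; origin under its centre.
Mind the look-alikes: they are no part of the job. Leave any purple or turquoise look-alike of the controller alone.

How it is judged (in metres and radians):
On the way, in this order (a step that is already met when the one before it is completed fails the run):
1. the fork is under the seated cap, its slot bearing on the shaft (contact force between puller and shaft above 0.8 N and z of puller_handle in the frame of shaft below 0.0725 m and z of cap_center in the frame of shaft below 0.0195 m), for 0.1 s.
2. the cap is off the shaft, lying on the fork (z of cap_center in the frame of shaft above 0.035 m and z of cap_center in the frame of puller_handle between -0.057 and -0.045 m and horizontal distance between cap_center and puller_handle below 0.02 m), for 0.2 s.
At the end, for the whole second after the job is handed in: The puller stands upright (within 0.08 rad) on the tray's floor, its handle's axis within 55 mm (tray x) and 42 mm (tray y) of the tray's centre, with the cap lying on its fork within 25 mm of below the handle; both are at rest (x of puller_handle in the frame of tray between -0.055 and 0.055 m and y of puller_handle in the frame of tray between -0.042 and 0.042 m and z of puller_handle in the frame of tray below 0.073 m and angle between puller_handle's own z axis and vertical below 0.08 rad and linear speed of each of puller, cap below 0.02 m/s and z of cap_center in the frame of puller_handle between -0.057 and -0.045 m and horizontal distance between cap_center and puller_handle below 0.025 m); the robot touches nothing.
It fails at once if the fork presses or bumps the controller or its shaft with more than 12 N (contact force between puller and controller above 12 N).
It fails at once if the puller loads the cap with more than 25 N (contact force between puller and cap above 25 N).
It fails at once if the robot itself touches the cap or the controller (contact force between any of the arm, the fingers and cap above 0.5 N or contact force between the fingers and controller above 5 N).
It fails at once if the cap is tipped by more than 0.35 rad (angle between cap_center's own z axis and vertical above 0.35 rad).
It fails at once if a bystander is moved by more than 15 mm (distance of any of tape, weight, gloss, pot_red from where it was at the start of the episode above 0.015 m).
It also fails if it takes over 72 s, if anything falls off the work surface, if the arm or the gripper's body presses on something with over 40 N, if the wrist force passes 120 N, or if a joint passes its speed limit or range.

### The arm

A 7-joint arm with a two-finger parallel gripper is mounted at the origin on the work surface; the furniture and walls round the work are solid. World frame = base frame: x ahead of the robot, y to its left, z up, the work surface at z = 0. Lengths are in m, angles in degrees, forces in N, time in s.
With the tool pointing down it reaches from about 0.4 to 0.875 m from the base axis. Payload 6.5 kg.
Tool frame: the origin (TCP) lies at the very end of the fingers, on their centre line; the grasp point (between the pads) lies 19 mm behind it; z points along the fingers, y is the direction in which the jaws open and shut (so a half turn about z gives the same grasp; the last joint's range is limited). The gripper opens to 85 mm and grips with 20 to 120 N. Pads are 22 mm wide; open, the fingers measure 114 mm over their backs; the gripper's body (76 mm by 85 mm) begins 54 mm behind the grasp point. The pads swing forward as they close: fully open they stand 13 mm farther back than shut.
Start: joints at [68.457, 30.733, -0.252, 88.115, 0.149, 61.152, -4.079], TCP at [0.198, -0.619, 0.231] pointing down, gripper open.
Joint ranges: [-154.64, 154.64], [-21.42, 123.67], [-72.66, 72.17], [13.99, 137.28], [-74.86, 254.86], [10.95, 109.41], [-158.01, 158.01]. Speed limits (degrees/s): [136.94, 136.94, 180, 180, 180, 180, 180].

### API

Orientations are given as a 3x3 rotation matrix whose columns are the frame's x, y, z axes.
In Python, from workcell import bot gives the robot as it stands. The module is installed in compiled form; this text tells all that it offers.
- The arm moves only by the tool play_rows, never from a script. Its argument "moves" is a list of rows, each a list of 5 numbers: the finger opening in mm, from 0 to 85.4, then the shift along the tool's x, y, z in mm, then the turn about the tool's z in rad. In form: [[gripper, x, y, z, spin], ...]. A call has exactly 5 rows; each row is the pose to reach, as a shift and turn from the pose commanded when the call began, along the tool's axes at that moment; what a row does not reach only later rows make up. A row lasts 1/12 s, in which the tool goes at most 41.7 mm and 7.16 degrees, less where a joint would pass 70% of its speed; a pose out of reach is approached as far as the arm can. A call with a gripper value outside its range is refused whole. The fingers move at their own pace and stop on an object; "newtons" is the grip in N (left out, the last holds). Time passes only in rows, so rows that repeat a pose let the fingers close, or fill a call up. It gives the time, the measured TCP pose, the force and the opening at its end, in the units of the state.
- bot.observe(): the state, without advancing time (a new reading comes with each control period).
- bot.read_camera(name): name is "scene" or "top" or "wrist"; returns the picture (420x560x3 uint8, red, green, blue); there is no depth.
- bot.camera_info(name): a dict with "vertical_fov" (degrees; the focal length in pixels is half the picture's height over the tangent of half this angle, whatever the lens; pixels are square), "cx", "cy" (the principal point, pixels), "R" (3x3) and "t" (3): a world point X has camera coordinates R X + t. Camera axes: x right, y down, z forward; pixel columns grow to the right and rows downward; lengths in m; the calibration is good to about 2 mm. A picture is of the moment at which its call begins: read the wrist's pose just before it. camera_info takes no time and is no camera call; for the wrist camera it gives the pose at the moment of the call.
- bot.job_done(): hands the job in, once; it reports no verdict.
The state is a dict: "t": time; "joint_positions": joint angles; "qvel": joint speeds; "joint_efforts": joint torques, N m; "eef_pos": TCP position; "tcp_rot": TCP orientation; "ft_force": force on the tool from outside, world axes, zero at the start; "moment": the same for the moment, N m; "finger_gap": opening from 0.0 (shut) to 1.0 (fully open).
Only numpy, scipy, OpenCV 4.12 (cv2) and the standard library are available. Lean on these libraries where they do the work, as an engineer would, in place of code of your own. Each camera call takes 0.05 s, during which the arm holds its last target.

## Working session

There is one attempt and no reset: what is moved stays moved. The work goes in short steps, Python scripts to look and compute and a tool call to move; the robot and the scene stay as the last step left them, time stands still between calls to the robot, and variables do not carry over. Pictures are saved under pics/ and viewed, and the job is handed in when it is done.

Besides the shell and the picture viewer there is one more tool, called after ">>>" as name(argument=value, ...) on one line, values as JSON. play_rows: Moves the arm, as the interface text tells. Its arguments: {"type":"object","properties":{"moves":{"type":"array"},"newtons":{"type":"number"}},"required":["moves"]}

```bash
mkdir -p pics; python3 - <<'E'
from workcell import bot
import cv2
for n in("scene","top","wrist"):
    i=bot.camera_info(n);print(n,i)
    cv2.imwrite(f"pics/{n}0.png",bot.read_camera(n)[:,:,::-1])
s=bot.observe();print(s)
E
```

```text
scene {'vertical_fov': 52.7783319575201, 'cx': 282.4223051005789, 'cy': 212.96424255040796, 'R': array([[-0.48138327, -0.87645136, -0.01015684],
       [-0.62789767,  0.35290618, -0.69368706],
       [ 0.61156738, -0.32755189, -0.7202049 ]]), 't': array([0.21580132, 0.40263852, 1.06272837])}
top {'vertical_fov': 57.48728219826535, 'cx': 286.032975789069, 'cy': 209.46507686733415, 'R': array([[-0.02753513, -0.99949265,  0.01600806],
       [-0.99600351,  0.02607083, -0.08542441],
       [ 0.08496372, -0.01829625, -0.99621605]]), 't': array([-0.03249041,  0.5228267 ,  1.01786228])}
wrist {'vertical_fov': 59.23838570980247, 'cx': 272.8349792167007, 'cy': 210.09328916532672, 'R': array([[ 0.30615516, -0.95198055, -0.00143231],
       [-0.90450694, -0.29135628,  0.31141406],
       [-0.29687745, -0.09404548, -0.95027324]]), 't': array([-0.64944885, -0.04074737,  0.37969708])}
{'t': 0.15, 'joint_positions': array([68.45682293, 30.77005964, -0.25471812, 88.15653558,  0.14894919,
       61.15427062, -4.08014014]), 'qvel': array([-0.05394837, -0.17717428, -0.0665052 , -0.08488213, -0.00038004,
       -0.03574018,  0.01872365]), 'joint_efforts': array([ 1.85754958e-03, -5.83783185e+01,  1.04985997e+00, -2.59352928e+01,
        1.25379974e-02,  6.49421694e-03,  1.87253242e-06]), 'eef_pos': array([ 0.19800857, -0.61858663,  0.23059353]), 'tcp_rot': array([[ 9.52374794e-01,  3.04929464e-01, -5.23658526e-04],
       [ 3.04929897e-01, -9.52373906e-01,  1.30441484e-03],
       [-1.00964198e-04, -1.40197095e-03, -9.99999012e-01]]), 'ft_force': array([-0.57889907, -0.05756172, -0.81908348]), 'moment': array([0.02620645, 0.03564793, 0.01724152]), 'finger_gap': 1.006378033738267}
```

View pics/scene0.png

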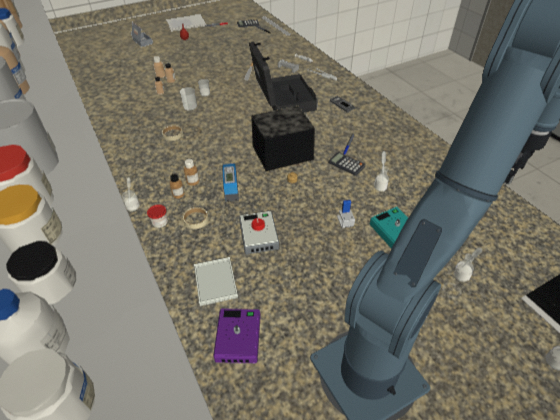

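View pics/top0.png

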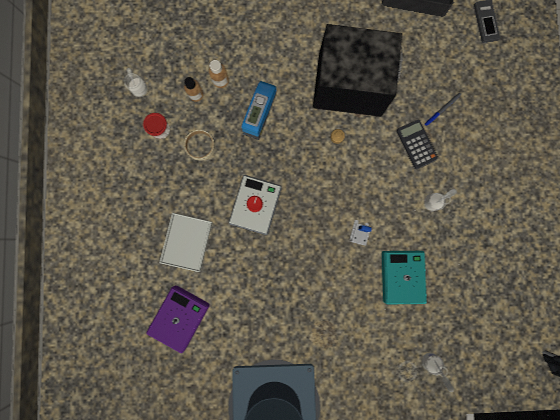

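View pics/wrist0.png

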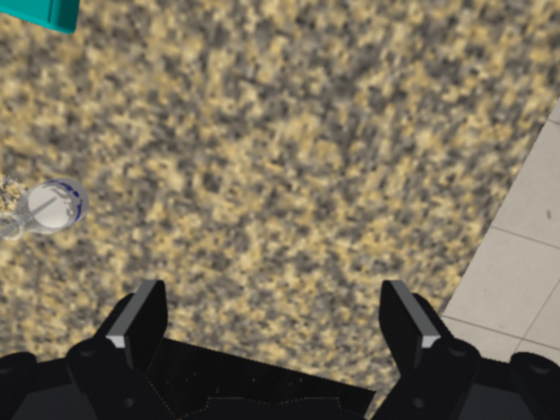

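```bash
cat > h.py <<'E'
import numpy as np,cv2
from workcell import bot
def K(i):
    f=210/np.tan(np.radians(i['vertical_fov'])/2); return f
def ray(i,u,v):
    f=K(i);R=np.array(i['R']);t=np.array(i['t'])
    d=R.T@np.array([(u-i['cx'])/f,(v-i['cy'])/f,1]);return -R.T@t,d
def atz(i,u,v,z):
    c,d=ray(i,u,v);return c+d*(z-c[2])/d[2]
def proj(i,X):
    p=np.array(i['R'])@np.array(X)+np.array(i['t']);f=K(i);return np.array([i['cx']+f*p[0]/p[2],i['cy']+f*p[1]/p[2]])
def crop(src,dst,x0,y0,w,h,s):
    im=cv2.imread(src)[y0:y0+h,x0:x0+w];cv2.imwrite(dst,cv2.resize(im,None,fx=s,fy=s,interpolation=cv2.INTER_CUBIC))
E
python3 - <<'E'
from h import *
crop('pics/top0.png','pics/c1.png',220,165,80,75,8)
crop('pics/top0.png','pics/c2.png',330,205,60,60,10)
crop('pics/top0.png','pics/c3.png',150,200,75,80,7)
i=bot.camera_info('top')
for n,u,v,z in(('cap',255,204,.07),('puller',361,233,.04),('tray',186,242,.016),('tape',200,144,0),('w',338,136,.03),('gloss',260,108,.08),('pot',156,124,.055)):print(n,atz(i,u,v,z).round(3))
E
```

```text
cap [0.534 0.034 0.07 ]
puller [ 0.452 -0.244  0.04 ]
tray [0.441 0.226 0.016]
tape [0.714 0.19  0.   ]
w [ 0.72  -0.195  0.03 ]
gloss [0.786 0.015 0.08 ]
pot [0.757 0.295 0.055]
```

View pics/c1.png

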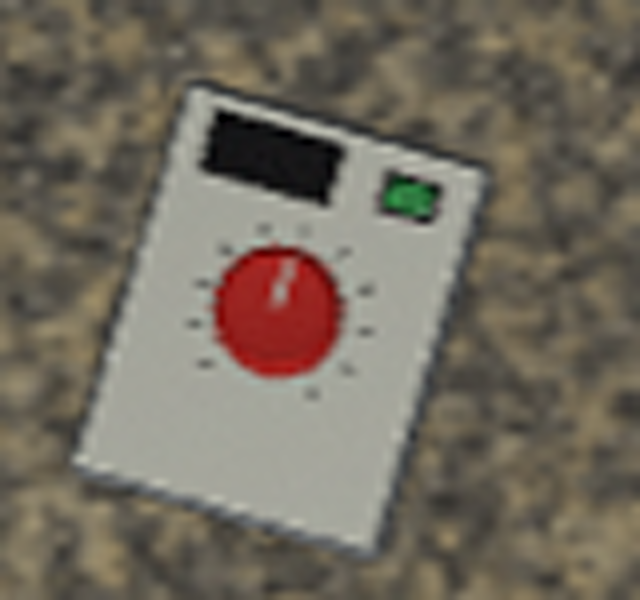

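View pics/c2.png

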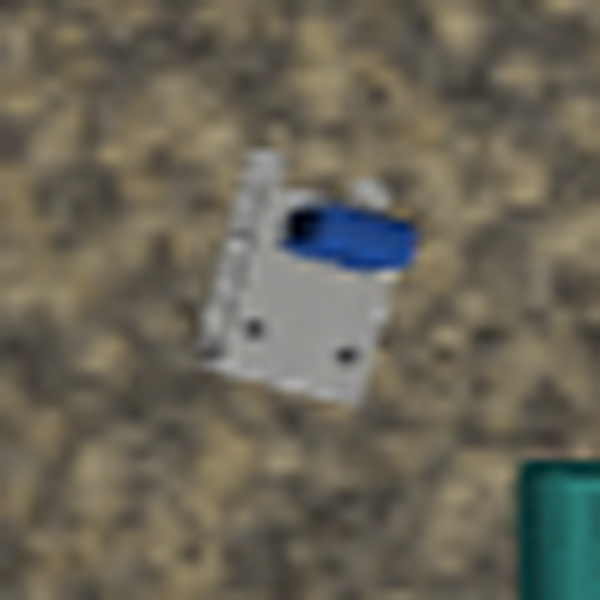

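View pics/c3.png

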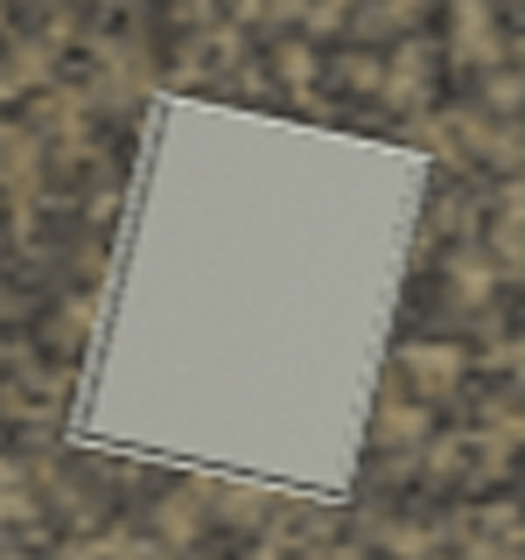

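```bash
cat >> h.py <<'E'
def go(target,yawy=None):
    """print shift in tool axes mm + spin to reach target TCP with tool y at world yaw yawy deg (mod 180)"""
    s=bot.observe();R=s['tcp_rot'];d=R.T@(np.array(target)-s['eef_pos'])*1000
    sp=None
    cy=np.degrees(np.arctan2(R[1,1],R[0,1]))
    if yawy is not None:
        e=(yawy-cy+90)%180-90; sp=-np.radians(e)
    print('t',round(s['t'],2),'pos',s['eef_pos'].round(4),'yawy',cy.round(2),'shift',d.round(1),'spin',sp,'F',s['ft_force'].round(2),'M',s['moment'].round(3),'gap',round(s['finger_gap']*85.4,1))
E
python3 - <<'E'
from h import *
i=bot.camera_info('top')
def yaw(a,b):return np.degrees(np.arctan2(*(b-a)[[1,0]])).round(1)
c=[atz(i,220+u/8,165+v/8,.045) for u,v in((190,85),(488,172),(375,553),(75,465))]
print('ctl',sum(c)/4,yaw(c[3],c[0]),yaw(c[2],c[1]),yaw(c[1],c[0])-90,np.linalg.norm(c[0]-c[3]),np.linalg.norm(c[0]-c[1]))
print('cap',atz(i,220+278/8,165+312/8,.0705))
t=[atz(i,150+u/7,200+v/7,.016) for u,v in((160,92),(432,156),(347,500),(70,438))]
print('tray',sum(t)/4,yaw(t[3],t[0]),yaw(t[2],t[1]),yaw(t[1],t[0])-90,np.linalg.norm(t[0]-t[3]),np.linalg.norm(t[0]-t[1]))
p=[atz(i,330+u/10,205+v/10,.04) for u,v in((208,362),(357,403),(255,150))]
print('pull',yaw(p[0],p[2]),yaw(p[1],p[0])-90,np.linalg.norm(p[0]-p[1]))
h=[atz(i,330+u/10,205+v/10,.09) for u,v in((338,207),(415,220),(410,270))]
print(yaw(h[1],h[0])-90,h)
go([.45,-.25,.2],-14)
E
```

```text
ctl [0.53468588 0.03527141 0.045     ] -17.7 -17.9 -17.900000000000006 0.13234863697093574 0.10381180029139968
cap [0.53401633 0.03503186 0.0705    ]
tray [0.44056397 0.22603192 0.016     ] -14.7 -14.5 -14.799999999999997 0.1368868697056514 0.1086481867191946
pull -14.9 -16.900000000000006 0.041046575559948326
-11.099999999999994 [array([ 0.46947879, -0.24162698,  0.09      ]), array([ 0.4656525 , -0.26109638,  0.09      ]), array([ 0.45301546, -0.2592316 ,  0.09      ])]
t 0.15 pos [ 0.198  -0.6186  0.2306] yawy -72.25 shift [ 352.4 -274.1   30.9] spin -1.0165855512459003 F [-0.58 -0.06 -0.82] M [0.026 0.036 0.017] gap 85.9
```

>>> play_rows(moves=[[85,30,-28,0,-0.1],[85,64,-56,0,-0.2],[85,100,-84,0,-0.31],[85,136,-112,0,-0.42],[85,170,-140,0,-0.53]])

```text
t: 0.57
eef_pos: [0.3112, -0.4426, 0.2312]
tcp_rot: [[0.664, 0.748, -0.0], [0.748, -0.664, -0.0], [-0.0, -0.0, -1.0]]
ft_force: [1.0, -0.1, -1.1]
finger_gap: 0.998
```

```bash
python3 - <<'E'
from h import *
go([.44,-.33,.23],-16)
E
```

```text
t 0.57 pos [ 0.3112 -0.4426  0.2312] yawy -41.58 shift [169.7  21.6   1.2] spin -0.4464015788326184 F [ 0.97 -0.09 -1.14] M [-0.085 -0.062  0.044] gap 85.2
```

>>> play_rows(moves=[[85,35,4,0,-0.1],[85,70,9,0,-0.2],[85,105,14,0,-0.3],[85,140,18,0,-0.4],[85,166,21,0,-0.447]])

```text
t: 0.98
eef_pos: [0.4392, -0.3321, 0.2313]
tcp_rot: [[0.273, 0.962, 0.001], [0.962, -0.273, 0.001], [0.001, 0.001, -1.0]]
ft_force: [0.9, -0.6, 0.1]
finger_gap: 0.995
```

>>> play_rows(moves=[[85,0,0,0,0],[85,0,0,0,0],[85,0,0,0,0],[85,0,0,0,0],[85,0,0,0,0]])

```text
t: 1.4
eef_pos: [0.4357, -0.3361, 0.2312]
tcp_rot: [[0.283, 0.959, -0.001], [0.959, -0.283, -0.0], [-0.001, -0.001, -1.0]]
ft_force: [-0.7, -0.3, -0.2]
finger_gap: 0.991
```

```bash
python3 - <<'E'
from h import *
import json
i=bot.camera_info('wrist');cv2.imwrite('pics/w1.png',bot.read_camera('wrist')[:,:,::-1])
json.dump({k:np.array(v).tolist() for k,v in i.items()},open('w1.json','w'))
go([.46,-.25,.2],-16)
E
```

```text
t 1.45 pos [ 0.4359 -0.336   0.2312] yawy -16.41 shift [89.3 -1.2 31.2] spin -0.0071739051981758025 F [0.21 0.2  0.59] M [ 0.004 -0.013 -0.028] gap 85.3
```

View pics/w1.png

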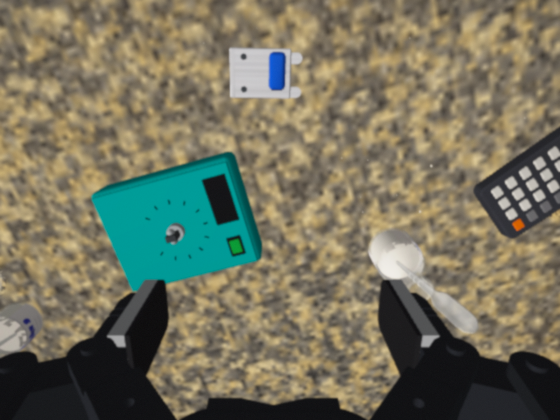

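```bash
python3 - <<'E'
from h import *
crop('pics/w1.png','pics/w1c.png',220,35,95,75,8)
E
```

```text
(no output)
```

View pics/w1c.png

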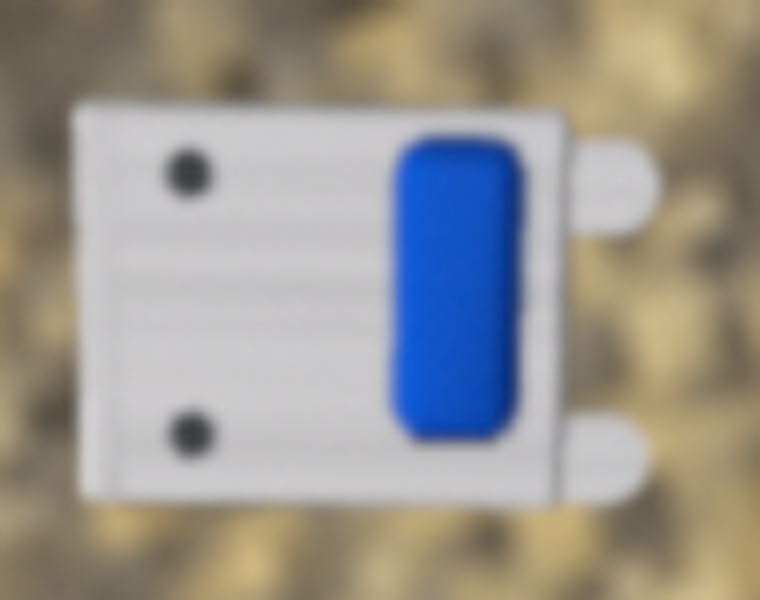

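```bash
python3 - <<'E'
from h import *
import json
i=json.load(open('w1.json'))
P=lambda u,v,z:atz(i,220+u/8,35+v/8,z)
def yaw(a,b):return np.degrees(np.arctan2(*(b-a)[[1,0]])).round(1)
h=P(458,289,.09);print('handle',h)
b=[P(u,v,.04) for u,v in((75,105),(565,112),(558,505),(82,500))]
print('yaw',yaw(b[0],b[1]),yaw(b[3],b[2]),yaw(b[2],b[1])-90,'L',np.linalg.norm(b[0]-b[1]),np.linalg.norm(b[1]-b[2]))
print('hy',yaw(P(455,440,.09),P(460,137,.09))-90)
t=[P(u,v,.004) for u,v in((660,185),(650,458))];print(t,yaw(t[1],t[0])-90)
y=np.radians(-14.2);ex=np.array([np.cos(y),np.sin(y),0])
print('tip x',[(q-h)@ex for q in t],'bridge x',[(q-h)@ex for q in b])
go([*h[:2],.15],-15)
E
```

```text
handle [ 0.46530961 -0.24878861  0.09      ]
yaw -17.1 -16.9 -16.599999999999994 L 0.05084586648376484 0.03905449736050001
hy -17.200000000000003
[array([ 0.49287051, -0.24133341,  0.004     ]), array([ 0.48396764, -0.27012378,  0.004     ])] -17.200000000000003
tip x [np.float64(0.02488996349758678), np.float64(0.023321613135458084)] bridge x [np.float64(-0.038444492077117386), np.float64(0.012335851774210795), np.float64(0.010697919206945534), np.float64(-0.04060533333605616)]
t 1.45 pos [ 0.4359 -0.336   0.2312] yawy -16.41 shift [92.   3.6 81.2] spin -0.0246271977181191 F [0.21 0.2  0.59] M [ 0.004 -0.013 -0.028] gap 85.3
```

>>> play_rows(moves=[[50,25,1,20,0.01],[50,50,2,45,0.01],[50,75,3,70,0.01],[50,92,3.6,90,0.01],[50,92,3.6,100,0.01]])

```text
t: 1.87
eef_pos: [0.466, -0.2432, 0.1291]
tcp_rot: [[0.285, 0.958, -0.002], [0.958, -0.285, 0.003], [0.003, -0.003, -1.0]]
ft_force: [-0.3, 0.7, 0.5]
finger_gap: 0.585
```

>>> play_rows(moves=[[50,0,0,0,0],[50,0,0,0,0],[50,0,0,0,0],[50,0,0,0,0],[50,0,0,0,0]])

```text
t: 2.28
eef_pos: [0.4664, -0.249, 0.1323]
tcp_rot: [[0.292, 0.957, 0.002], [0.957, -0.292, -0.001], [-0.001, 0.002, -1.0]]
ft_force: [0.3, 0.6, -0.1]
finger_gap: 0.589
```

```bash
python3 - <<'E'
from h import *
i=bot.camera_info('wrist');cv2.imwrite('pics/w2.png',bot.read_camera('wrist')[:,:,::-1])
go([.4653,-.2488,.05],-17)
E
```

```text
t 2.33 pos [ 0.4664 -0.2486  0.1321] yawy -16.92 shift [-0.4 -1.1 82.1] spin 0.0014017853418018444 F [0.12 0.65 0.31] M [-0.003 -0.022 -0.01 ] gap 49.9
```

View pics/w2.png

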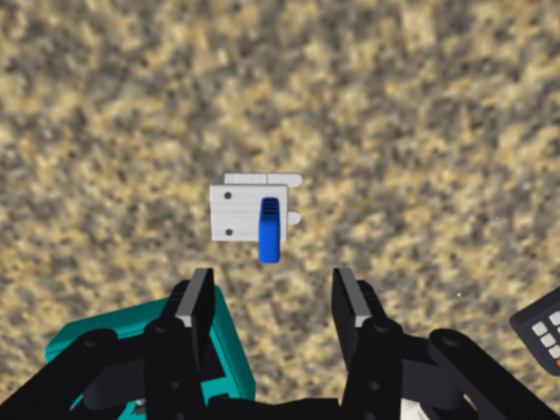

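>>> play_rows(moves=[[50,-0.4,-1.1,20,0],[50,-0.4,-1.1,40,0],[50,-0.4,-1.1,60,0],[50,-0.4,-1.1,75,0],[50,-0.4,-1.1,81,0]], newtons=60)

```text
t: 2.75
eef_pos: [0.4639, -0.2475, 0.0488]
tcp_rot: [[0.29, 0.957, -0.002], [0.957, -0.29, 0.001], [0.0, -0.002, -1.0]]
ft_force: [0.7, -0.7, 0.8]
finger_gap: 0.586
```

>>> play_rows(moves=[[50,0,0,0,0],[50,0,0,0,0],[50,0,0,0,0],[50,0,0,0,0],[40,0,0,0,0]])

```text
t: 3.17
eef_pos: [0.4655, -0.248, 0.0512]
tcp_rot: [[0.29, 0.957, 0.001], [0.957, -0.29, -0.001], [-0.0, 0.001, -1.0]]
ft_force: [-0.0, 0.4, -0.1]
finger_gap: 0.474
```

```bash
python3 - <<'E'
from h import *
i=bot.camera_info('wrist');cv2.imwrite('pics/w3.png',bot.read_camera('wrist')[:,:,::-1])
go([.4653,-.2488,.05],-17)
E
```

```text
t 3.22 pos [ 0.4655 -0.2479  0.051 ] yawy -16.85 shift [-0.9  0.1  1. ] spin 0.0025855135501860237 F [-0.11 -0.09  0.34] M [ 0.015 -0.024  0.003] gap 40.0
```

View pics/w3.png

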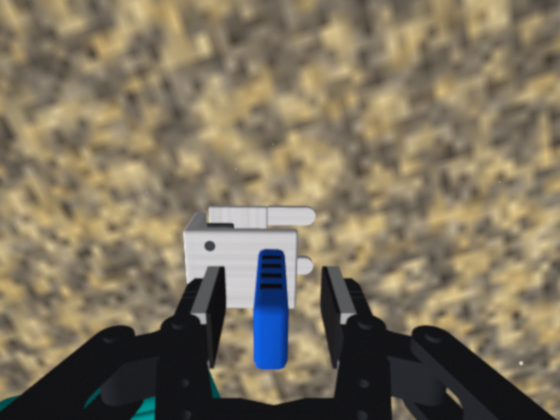

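>>> play_rows(moves=[[30,0,0,0,0],[20,0,0,0,0],[10,0,0,0,0],[4,0,0,0,0],[4,0,0,0,0]], newtons=80)

```text
t: 3.63
eef_pos: [0.4651, -0.2477, 0.0504]
tcp_rot: [[0.29, 0.957, 0.0], [0.957, -0.29, -0.0], [-0.0, 0.0, -1.0]]
ft_force: [-0.7, -0.5, 1.7]
finger_gap: 0.13
```

>>> play_rows(moves=[[4,0,0,0,0],[4,0,0,0,0],[4,0,0,0,0],[4,0,0,0,0],[4,0,0,0,0]])

```text
t: 4.05
eef_pos: [0.465, -0.2477, 0.0503]
tcp_rot: [[0.29, 0.957, 0.0], [0.957, -0.29, -0.0], [-0.0, 0.0, -1.0]]
ft_force: [-0.3, 0.5, 2.6]
finger_gap: 0.129
```

```bash
python3 - <<'E'
from h import *
go([.4653,-.2488,.15],-17)
E
```

```text
t 4.05 pos [ 0.465  -0.2477  0.0503] yawy -16.84 shift [ -1.    0.6 -99.7] spin 0.0027630121198761164 F [-0.33  0.49  2.6 ] M [-0.022 -0.038 -0.033] gap 11.0
```

>>> play_rows(moves=[[4,0,0,-5,0],[4,0,0,-20,0],[4,0,0,-45,0],[4,20,-2,-75,0],[4,45,-4,-105,0]])

```text
t: 4.47
eef_pos: [0.4727, -0.2048, 0.156]
tcp_rot: [[0.294, 0.956, -0.002], [0.956, -0.294, -0.0], [-0.001, -0.002, -1.0]]
ft_force: [1.1, -0.6, -2.0]
finger_gap: 0.132
```

>>> play_rows(moves=[[4,30,-3,-25,0.005],[4,60,-6,-50,0.01],[4,90,-9,-65,0.014],[4,120,-12,-75,0.014],[4,150,-14,-75,0.014]])

```text
t: 4.88
eef_pos: [0.5052, -0.0544, 0.2328]
tcp_rot: [[0.303, 0.953, 0.004], [0.953, -0.303, -0.001], [0.0, 0.004, -1.0]]
ft_force: [1.0, -1.0, -1.9]
finger_gap: 0.13
```

>>> play_rows(moves=[[4,4,0,0,0],[4,4,0,0,0],[4,4,0,0,0],[4,4,0,0,0],[4,4,0,0,0]])

```text
t: 5.3
eef_pos: [0.5049, -0.0536, 0.2299]
tcp_rot: [[0.305, 0.952, -0.001], [0.952, -0.305, -0.0], [-0.001, -0.001, -1.0]]
ft_force: [-0.6, 0.5, -1.3]
finger_gap: 0.133
```

```bash
python3 - <<'E'
from h import *
import json
i=bot.camera_info('wrist');cv2.imwrite('pics/w4.png',bot.read_camera('wrist')[:,:,::-1])
json.dump({k:np.array(v).tolist() for k,v in i.items()},open('w4.json','w'))
go([.505,-.052,.231],-17.8)
crop('pics/w4.png','pics/w4c.png',200,0,130,130,6)
E
```

```text
t 5.35 pos [ 0.505  -0.0534  0.2299] yawy -17.77 shift [ 1.3 -0.5 -1.1] spin 0.0004615973261326817 F [-0.28  0.44 -2.77] M [ 0.014 -0.015 -0.002] gap 10.9
```

View pics/w4.png

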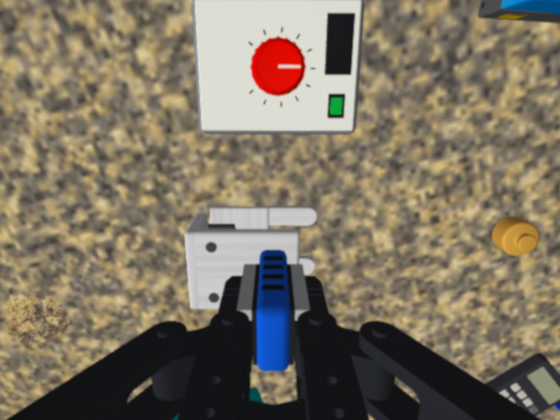

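View pics/w4c.png

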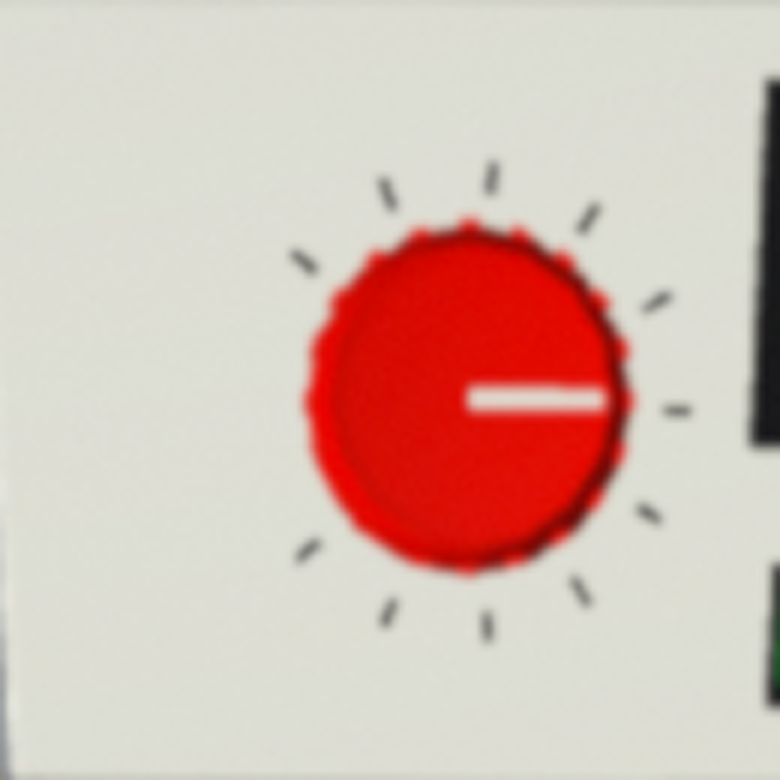

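```bash
python3 - <<'E'
from h import *
import json
i=json.load(open('w4.json'))
im=cv2.imread('pics/w4.png').astype(int)
b,g,r=im[...,0],im[...,1],im[...,2]
m=(r>110)&(g<70)&(b<70); m[150:]=0
n,l,st,c=cv2.connectedComponentsWithStats(m.astype(np.uint8));k=1+np.argmax(st[1:,4]);print(st[k],c[k])
print([atz(i,*c[k],z).round(4) for z in (.062,.0705,.0795)])
# panel edges: bottom edge of panel
P=lambda u,v,z:atz(i,200+u/6,v/6,z)
ticks=[((492,178),(488,627)),((388,194),(582,592)),((305,262),(650,513)),((308,550),(656,301)),((388,605),(589,219))]
for a,d in ticks: print((P(*a,.045)+P(*d,.045))[:2]/2)
g_=cv2.cvtColor(im.astype(np.uint8),cv2.COLOR_BGR2GRAY)
# handle in w1
im=cv2.imread('pics/w1.png').astype(int);b,g,r=im[...,0],im[...,1],im[...,2]
m=(b>110)&(r<90)&(g<120);m[:,:220]=0;m[120:]=0
n,l,st,c=cv2.connectedComponentsWithStats(m.astype(np.uint8));k=1+np.argmax(st[1:,4]);print(st[k],c[k]);i1=json.load(open('w1.json'));print(atz(i1,*c[k],.09),atz(i1,*c[k],.085))
crop('pics/w4.png','pics/w4d.png',180,90,200,50,4)
crop('pics/w4.png','pics/w4e.png',180,190,160,130,5)
E
```

```text
[ 252   37   53   58 2226] [277.14061096  66.03144654]
[array([0.5382, 0.0376, 0.062 ]), array([0.5379, 0.0372, 0.0705]), array([0.5377, 0.0367, 0.0795])]
[0.54167812 0.03565999]
[0.54178091 0.03710321]
[0.54116836 0.03846258]
[0.53954955 0.03384369]
[0.54085455 0.03487043]
[270  52  15  38 546] [276.95970696  70.63736264]
[ 0.46520082 -0.24841488  0.09      ] [ 0.46531331 -0.24822203  0.085     ]
```

View pics/w4d.png

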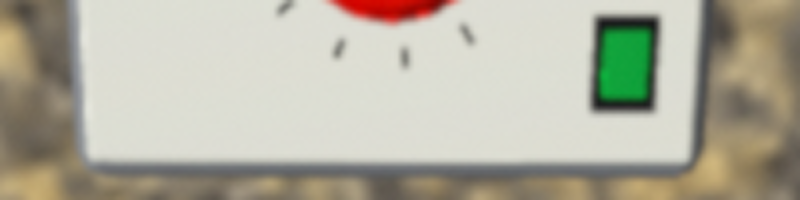

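View pics/w4e.png

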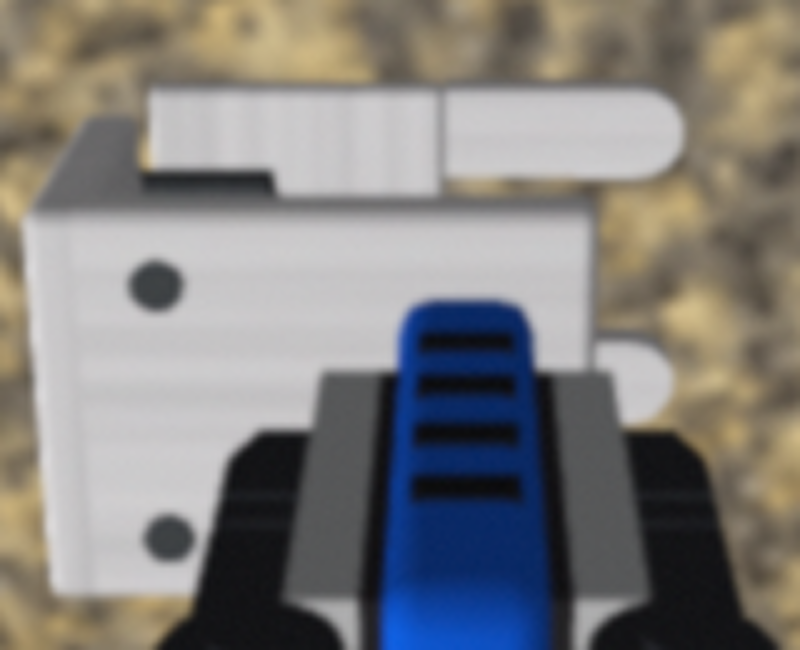

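```bash
python3 - <<'E'
from h import *
import json
from scipy.optimize import least_squares
i=json.load(open('w4.json'))
P=lambda u,v,z:atz(i,200+u/6,v/6,z)
tk=[(305,262),(388,194),(492,178),(589,219),(656,301),(680,410),(650,513),(582,592),(488,627),(388,605),(308,550)]
q=np.array([P(*a,.045)[:2] for a in tk])
a=np.radians(np.arange(140,-141,-28))
r=least_squares(lambda p:np.hypot(q[:,0]-p[0],q[:,1]-p[1])-p[2],[.54,.036,.03]);print(r.x,r.fun.round(4))
print('red-extent', P(470,396,.0705),P(470,396,.066))
y=P
def yaw(a,b):return np.degrees(np.arctan2(*(b-a)[[1,0]])).round(1)
D=lambda u,v:atz(i,180+u/4,90+v/4,.045)
print('edge',yaw(D(95,163),D(690,165)),yaw(P(0,5,.045),P(750,3,.045)), D(95,163),D(690,165))
# edge-based y: distance between bottom edge and upper edge
th=np.radians(-17.7);ey=np.array([-np.sin(th),np.cos(th)]);ex=np.array([np.cos(th),np.sin(th)])
s=r.x[:2];print('bottom edge y rel',ey@(D(390,165)[:2]-s),'top',ey@(P(300,2,.045)[:2]-s))
h=np.array([.46525,-.2486]);print(ex@(s-h))
E
```

```text
[0.53893048 0.03662529 0.02892191] [ 0.      0.0001  0.     -0.0002 -0.0001  0.0002 -0.0001  0.0002  0.0002
 -0.0006  0.0003]
red-extent [0.53880967 0.03690239 0.0705    ] [0.53894314 0.03711521 0.066     ]
edge -17.9 -17.6 [0.46197943 0.00770011 0.045     ] [ 0.5851848  -0.03209465  0.045     ]
bottom edge y rel -0.05139167876870329 top 0.04970542108199976
-0.016525363728311274
```

>>> play_rows(moves=[[4,20,-10,0,0],[4,42,-22,0,0],[4,66,-35,10,0],[4,86,-46,30,0],[4,96.8,-51.7,60,0]])

```text
t: 5.77
eef_pos: [0.487, 0.0586, 0.1717]
tcp_rot: [[0.302, 0.953, 0.005], [0.953, -0.302, 0.002], [0.003, 0.004, -1.0]]
ft_force: [1.5, -0.6, -2.4]
finger_gap: 0.131
```

>>> play_rows(moves=[[4,0,0,15,0],[4,0,0,30,0],[4,0,0,40,0],[4,0,0,45,0],[4,0,0,45,0]])

```text
t: 6.18
eef_pos: [0.4852, 0.0552, 0.1245]
tcp_rot: [[0.304, 0.953, -0.002], [0.953, -0.304, -0.0], [-0.001, -0.001, -1.0]]
ft_force: [-0.8, 0.4, -1.3]
finger_gap: 0.129
```

>>> play_rows(moves=[[4,0,0,0,0],[4,0,0,0,0],[4,0,0,0,0],[4,0,0,0,0],[4,0,0,0,0]])

```text
t: 6.6
eef_pos: [0.4859, 0.0559, 0.1257]
tcp_rot: [[0.303, 0.953, 0.001], [0.953, -0.303, 0.0], [0.0, 0.001, -1.0]]
ft_force: [-0.5, 0.8, -1.5]
finger_gap: 0.129
```

```bash
python3 - <<'E'
from h import *
import json
i=bot.camera_info('wrist');cv2.imwrite('pics/w5.png',bot.read_camera('wrist')[:,:,::-1])
go([.4853,.0546,.0973],-17.75)
E
```

```text
t 6.65 pos [0.4858 0.0559 0.1256] yawy -17.65 shift [-1.4 -0.1 28.3] spin 0.00175670555408609 F [ 0.05 -0.92 -0.62] M [-0.069 -0.03   0.01 ] gap 11.1
```

View pics/w5.png

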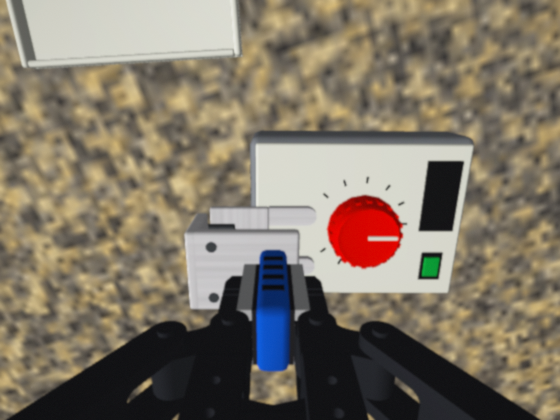

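```bash
python3 - <<'E'
from h import *
i=bot.camera_info('wrist');import json;json.dump({k:np.array(v).tolist() for k,v in i.items()},open('w5.json','w'))
crop('pics/w5.png','pics/w5c.png',240,130,240,170,3.3)
E
```

```text
(no output)
```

View pics/w5c.png

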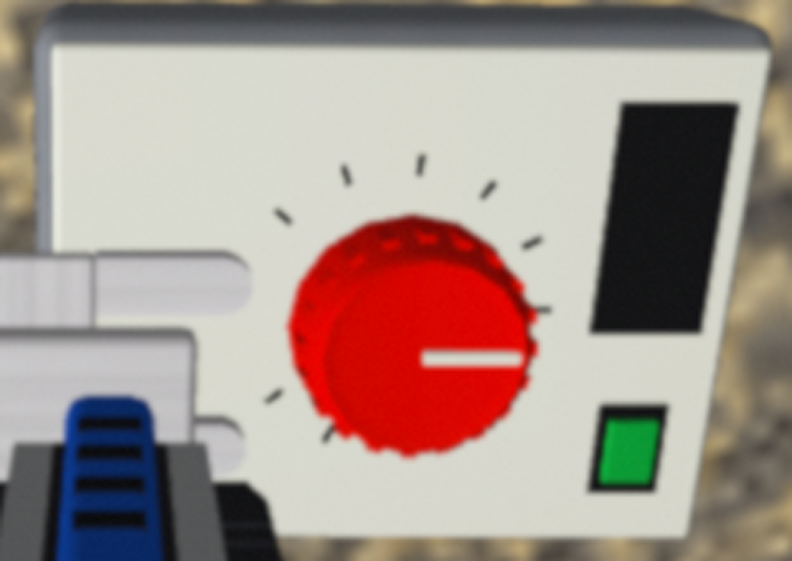

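```bash
python3 - <<'E'
from h import *
import json
from scipy.optimize import least_squares
i=json.load(open('w5.json'))
P=lambda u,v,z:atz(i,240+u/3.3,130+v/3.3,z)
q=np.array([P(*a,.045)[:2] for a in [(283,215),(347,174),(421,164),(489,189),(532,242),(543,309),(273,396),(329,433)]])
r=least_squares(lambda p:np.hypot(q[:,0]-p[0],q[:,1]-p[1])-p[2],[.54,.036,.03]);print(r.x,r.fun.round(4))
s=r.x[:2]
th=np.radians(-17.75);ey=np.array([-np.sin(th),np.cos(th)]);ex=np.array([np.cos(th),np.sin(th)])
for n,a in(('up out',(200,253)),('up in',(200,311)),('low in',(222,419)),('low out',(218,474)),('tip',(252,284)),('tip2',(246,447))):
    d=P(*a,.0793)[:2]-s;print(n,ex@d,ey@d)
print('tcp-s',[f@(bot.observe()['eef_pos'][:2]-s) for f in(ex,ey)])
E
```

```text
[0.53861955 0.03700898 0.02906591] [ 0.0002 -0.0001 -0.     -0.     -0.0001  0.0002  0.0001 -0.0002]
up out -0.04065336662142541 0.022151629553307805
up in -0.04038813778984693 0.012125316179575346
low in -0.03613582868309334 -0.007405801409510625
low out -0.03649160294613624 -0.017820872957086408
tip -0.03200562555108021 0.016853260625215912
tip2 -0.03185951391182643 -0.012657342362201165
tcp-s [np.float64(-0.05606242310731731), np.float64(0.0018866303589330552)]
```

>>> play_rows(moves=[[4,-1,0,10,0],[4,-1.9,0,18,0],[4,-1.9,0,23,0],[4,-1.9,0,26,0],[4,-1.9,0,27,0]])

```text
t: 7.07
eef_pos: [0.4843, 0.0541, 0.0973]
tcp_rot: [[0.303, 0.953, -0.002], [0.953, -0.303, -0.0], [-0.001, -0.002, -1.0]]
ft_force: [-0.1, -0.1, -1.7]
finger_gap: 0.131
```

>>> play_rows(moves=[[4,0,0,0,0],[4,0,0,0,0],[4,0,0,0,0],[4,0,0,0,0],[4,0,0,0,0]])

```text
t: 7.48
eef_pos: [0.4852, 0.0542, 0.0985]
tcp_rot: [[0.303, 0.953, 0.0], [0.953, -0.303, 0.0], [0.0, 0.0, -1.0]]
ft_force: [0.2, 0.8, -1.4]
finger_gap: 0.13
```

```bash
python3 - <<'E'
from h import *
import json
i=bot.camera_info('wrist');cv2.imwrite('pics/w6.png',bot.read_camera('wrist')[:,:,::-1])
cv2.imwrite('pics/s6.png',bot.read_camera('scene')[:,:,::-1])
json.dump({k:np.array(v).tolist() for k,v in i.items()},open('w6.json','w'))
go([.4853,.0546,.0973],-17.75)
crop('pics/w6.png','pics/w6c.png',200,130,240,170,3.3)
crop('pics/s6.png','pics/s6c.png',200,180,120,90,6)
E
```

```text
t 7.58 pos [0.4851 0.0541 0.0984] yawy -17.65 shift [0.5 0.1 1.1] spin 0.001804704984349867 F [-0.34  0.54 -2.23] M [-0.008 -0.027 -0.011] gap 11.0
```

View pics/w6c.png

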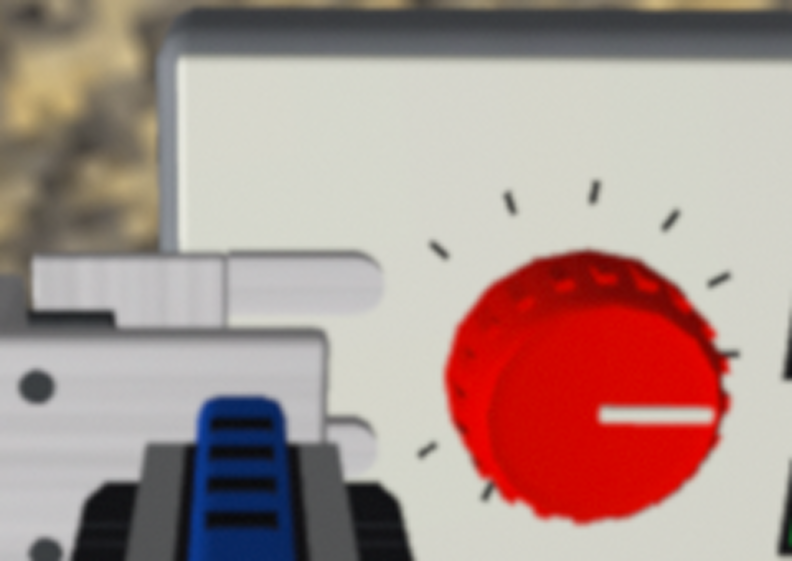

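View pics/s6c.png

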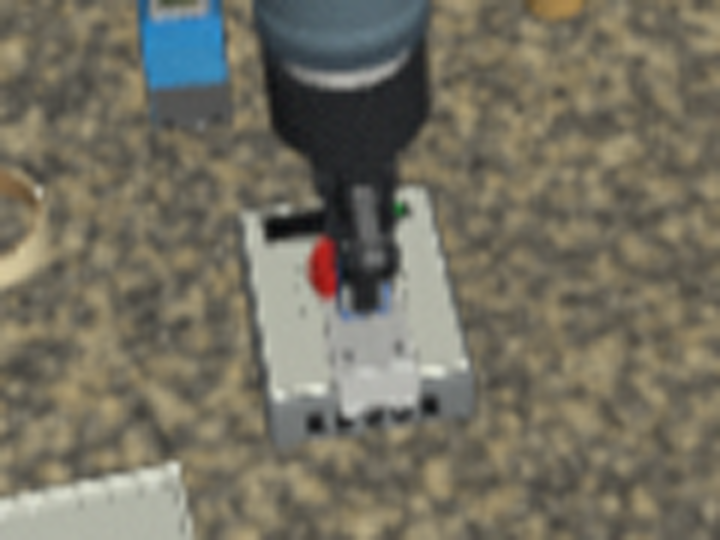

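```bash
python3 - <<'E'
from h import *
import json
from scipy.optimize import least_squares
i=json.load(open('w6.json'))
P=lambda u,v,z:atz(i,200+u/3.3,130+v/3.3,z)
q=np.array([P(*a,.045)[:2] for a in [(440,250),(510,203),(595,192),(671,220),(719,279),(733,354),(428,449),(488,490)]])
r=least_squares(lambda p:np.hypot(q[:,0]-p[0],q[:,1]-p[1])-p[2],[.54,.036,.03]);print(r.x,r.fun.round(4))
s=r.x[:2]
th=np.radians(-17.75);ey=np.array([-np.sin(th),np.cos(th)]);ex=np.array([np.cos(th),np.sin(th)])
for n,a in(('up out',(330,253)),('up in',(330,311)),('low in',(350,419)),('low out',(350,474)),('tip',(383,284)),('tip2',(376,447))):
    d=P(*a,.052)[:2]-s;print(n,ex@d,ey@d)
print('tcp-s',[f@(bot.observe()['eef_pos'][:2]-s) for f in(ex,ey)])
E
```

```text
[0.53894385 0.03679777 0.02900962] [ 0.0001  0.0001 -0.     -0.0002 -0.0003  0.0004  0.     -0.0002]
up out -0.0413929020238598 0.020323608109066738
up in -0.041131817126162866 0.010287770683206517
low in -0.03722403242057069 -0.009262227371864072
low out -0.036899546778005915 -0.019685652890823493
tip -0.032575788411382 0.015021766921206835
tip2 -0.03260618563850695 -0.014517266817764088
tcp-s [np.float64(-0.05657735359758238), np.float64(8.20475650576416e-05)]
```

>>> play_rows(moves=[[4,-0.3,0,0.6,0],[4,-0.3,0,1.1,0],[4,-0.3,0,1.1,0],[4,-0.3,0,1.1,0],[4,-0.3,0,1.1,0]])

```text
t: 8.0
eef_pos: [0.4849, 0.0538, 0.0972]
tcp_rot: [[0.303, 0.953, -0.0], [0.953, -0.303, 0.0], [-0.0, -0.0, -1.0]]
ft_force: [0.4, -0.4, -1.3]
finger_gap: 0.133
```

```bash
python3 - <<'E'
from h import *
go([.4853,.0546,.0973],-17.75)
E
```

```text
t 8.0 pos [0.4849 0.0538 0.0972] yawy -17.64 shift [ 0.9  0.2 -0.1] spin 0.001867794614267836 F [ 0.38 -0.39 -1.35] M [ 0.06 -0.01 -0.02] gap 11.3
```

>>> play_rows(moves=[[4,0,3,0,0],[4,0,7,0,0],[4,0,12,0,0],[4,0,16,0,0],[4,0,20,0,0]])

```text
t: 8.42
eef_pos: [0.5047, 0.0475, 0.0972]
tcp_rot: [[0.303, 0.953, 0.0], [0.953, -0.303, 0.0], [0.0, 0.0, -1.0]]
ft_force: [-0.1, 0.0, -0.9]
finger_gap: 0.13
```

>>> play_rows(moves=[[4,0,3,0,0],[4,0,6,0,0],[4,0,9,0,0],[4,0,12,0,0],[4,0,14,0,0]])

```text
t: 8.83
eef_pos: [0.5177, 0.0434, 0.0972]
tcp_rot: [[0.303, 0.953, 0.0], [0.953, -0.303, 0.0], [0.0, 0.0, -1.0]]
ft_force: [0.0, -0.3, -2.4]
finger_gap: 0.133
```

>>> play_rows(moves=[[4,0,2,0,0],[4,0,4,0,0],[4,0,6,0,0],[4,0,8,0,0],[4,0,8,0,0]])

```text
t: 9.25
eef_pos: [0.5254, 0.041, 0.0972]
tcp_rot: [[0.303, 0.953, 0.0], [0.953, -0.303, 0.0], [0.0, 0.0, -1.0]]
ft_force: [-0.6, 0.0, -1.0]
finger_gap: 0.131
```

```bash
python3 - <<'E'
from h import *
i=bot.camera_info('wrist');cv2.imwrite('pics/w7.png',bot.read_camera('wrist')[:,:,::-1])
go([.53365,.0389,.0973],-17.75)
E
```

```text
t 9.3 pos [0.5251 0.041  0.0972] yawy -17.66 shift [ 0.6  8.8 -0.1] spin 0.001655102648487436 F [-0.94  0.03 -1.63] M [-0.078 -0.005 -0.029] gap 11.3
```

View pics/w7.png

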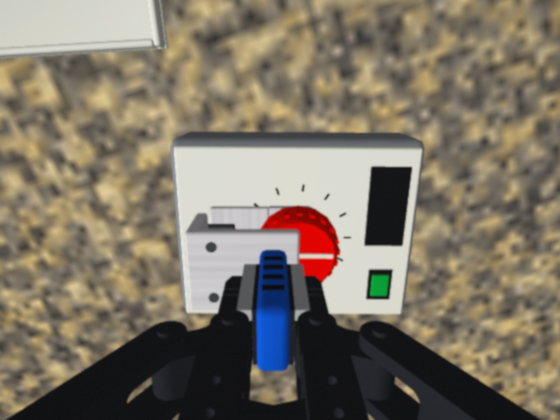

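>>> play_rows(moves=[[4,0,1.5,0,0],[4,0,3,0,0],[4,0,4.5,0,0],[4,0,5,0,0],[4,0,5,0,0]])

```text
t: 9.72
eef_pos: [0.5299, 0.0395, 0.0972]
tcp_rot: [[0.303, 0.953, 0.0], [0.953, -0.303, 0.0], [0.0, 0.0, -1.0]]
ft_force: [-0.6, -0.3, -0.4]
finger_gap: 0.128
```

>>> play_rows(moves=[[4,0,0.5,0,0],[4,0,1,0,0],[4,0,1,0,0],[4,0,1,0,0],[4,0,1,0,0]])

```text
t: 10.13
eef_pos: [0.5306, 0.0393, 0.0972]
tcp_rot: [[0.303, 0.953, -0.0], [0.953, -0.303, -0.0], [-0.0, -0.0, -1.0]]
ft_force: [0.3, 0.3, -1.6]
finger_gap: 0.125
```

>>> play_rows(moves=[[4,0,0.5,0,0],[4,0,1,0,0],[4,0,1,0,0],[4,0,1,0,0],[4,0,1,0,0]])

```text
t: 10.55
eef_pos: [0.5316, 0.039, 0.0972]
tcp_rot: [[0.303, 0.953, -0.0], [0.953, -0.303, 0.0], [-0.0, -0.0, -1.0]]
ft_force: [0.7, -0.2, -2.1]
finger_gap: 0.133
```

>>> play_rows(moves=[[4,0,0.5,0,0],[4,0,1,0,0],[4,0,1,0,0],[4,0,1,0,0],[4,0,1,0,0]])

```text
t: 10.97
eef_pos: [0.5326, 0.0387, 0.0972]
tcp_rot: [[0.303, 0.953, -0.0], [0.953, -0.303, -0.0], [-0.0, -0.0, -1.0]]
ft_force: [0.7, -0.5, -1.9]
finger_gap: 0.134
```

>>> play_rows(moves=[[4,0,0.3,0,0],[4,0,0.7,0,0],[4,0,0.7,0,0],[4,0,0.7,0,0],[4,0,0.7,0,0]])

```text
t: 11.38
eef_pos: [0.5329, 0.0385, 0.0971]
tcp_rot: [[0.303, 0.953, -0.001], [0.953, -0.303, -0.0], [-0.0, -0.0, -1.0]]
ft_force: [-1.1, 1.8, -0.6]
finger_gap: 0.128
```

>>> play_rows(moves=[[4,0,0,0,0],[4,0,0,0,0],[4,0,0,0,0],[4,0,0,0,0],[4,0,0,0,0]])

```text
t: 11.8
eef_pos: [0.5331, 0.0385, 0.0971]
tcp_rot: [[0.303, 0.953, -0.0], [0.953, -0.303, -0.0], [-0.0, -0.0, -1.0]]
ft_force: [-1.4, 0.1, -1.9]
finger_gap: 0.127
```

```bash
python3 - <<'E'
from h import *
for k in range(4):
    go([.5337,.0389,.0973],-17.75); bot.read_camera('wrist')
E
```

```text
t 11.8 pos [0.5331 0.0385 0.0971] yawy -17.64 shift [ 0.6  0.5 -0.2] spin 0.001864929789821567 F [-1.37  0.07 -1.91] M [0.166 0.325 0.052] gap 10.9
t 11.85 pos [0.5331 0.0385 0.0971] yawy -17.65 shift [ 0.6  0.5 -0.2] spin 0.0018315802536643954 F [-0.85  0.47 -1.74] M [ 0.113  0.345 -0.011] gap 11.1
t 11.9 pos [0.5331 0.0385 0.0971] yawy -17.64 shift [ 0.6  0.5 -0.2] spin 0.0019225844385702487 F [-1.61  0.33 -1.33] M [0.136 0.296 0.012] gap 11.1
t 11.95 pos [0.5331 0.0385 0.0972] yawy -17.64 shift [ 0.6  0.4 -0.1] spin 0.0018391840009641558 F [-0.91  0.99 -1.25] M [0.139 0.355 0.003] gap 10.7
```

>>> play_rows(moves=[[4,0,0.2,0,0],[4,0,0.5,0,0],[4,0,0.5,0,0],[4,0,0.5,0,0],[4,0,0.5,0,0]])

```text
t: 12.42
eef_pos: [0.5335, 0.0383, 0.0971]
tcp_rot: [[0.303, 0.953, -0.0], [0.953, -0.303, -0.0], [-0.0, -0.0, -1.0]]
ft_force: [-1.7, 1.5, -1.2]
finger_gap: 0.13
```

```bash
python3 - <<'E'
from h import *
for k in range(4):
    go([.5337,.0389,.0973],-17.75); bot.read_camera('wrist')
E
```

```text
t 12.42 pos [0.5335 0.0383 0.0971] yawy -17.64 shift [ 0.6  0.1 -0.2] spin 0.0019185839470845145 F [-1.73  1.46 -1.16] M [ 0.226  0.633 -0.008] gap 11.1
t 12.47 pos [0.5335 0.0384 0.0971] yawy -17.64 shift [ 0.6  0.1 -0.2] spin 0.001936741950858891 F [-1.46  1.04 -0.6 ] M [0.225 0.639 0.072] gap 11.3
t 12.52 pos [0.5335 0.0383 0.0971] yawy -17.64 shift [ 0.6  0.  -0.2] spin 0.0018564856142070543 F [-2.18  0.8  -2.54] M [0.235 0.636 0.056] gap 11.0
t 12.57 pos [0.5335 0.0383 0.0971] yawy -17.65 shift [ 0.6 -0.  -0.2] spin 0.0018143859595976244 F [-1.88  1.68 -2.09] M [0.255 0.663 0.08 ] gap 10.8
```

>>> play_rows(moves=[[4,0,-0.1,-0.4,0],[4,0,-0.2,-0.8,0],[4,0,-0.3,-1.2,0],[4,0,-0.4,-1.6,0],[4,0,-0.4,-2,0]])

```text
t: 13.03
eef_pos: [0.5333, 0.0383, 0.0992]
tcp_rot: [[0.303, 0.953, 0.0], [0.953, -0.303, -0.0], [-0.0, 0.0, -1.0]]
ft_force: [-1.7, 0.4, -3.3]
finger_gap: 0.128
```

>>> play_rows(moves=[[4,0,0,-0.2,0],[4,0,0,-0.4,0],[4,0,0,-0.6,0],[4,0,0,-0.8,0],[4,0,0,-1,0]])

```text
t: 13.45
eef_pos: [0.5333, 0.0384, 0.1002]
tcp_rot: [[0.303, 0.953, -0.0], [0.953, -0.303, -0.0], [-0.0, -0.0, -1.0]]
ft_force: [-1.3, 0.1, -4.2]
finger_gap: 0.131
```

```bash
python3 - <<'E'
from h import *
for k in range(2):
    go([.5337,.0389,.0973],-17.75); bot.read_camera('wrist')
E
```

```text
t 13.45 pos [0.5333 0.0384 0.1002] yawy -17.65 shift [0.6 0.2 2.9] spin 0.001827435947155202 F [-1.31  0.1  -4.21] M [ 0.13   0.556 -0.019] gap 11.1
t 13.5 pos [0.5333 0.0384 0.1002] yawy -17.64 shift [0.6 0.2 2.9] spin 0.0018688804995543762 F [-1.47 -0.05 -3.23] M [ 0.164  0.49  -0.023] gap 10.9
```

>>> play_rows(moves=[[4,0,0,-0.2,0],[4,0,0,-0.4,0],[4,0,0,-0.6,0],[4,0,0,-0.8,0],[4,0,0,-1,0]])

```text
t: 13.97
eef_pos: [0.5332, 0.0383, 0.101]
tcp_rot: [[0.303, 0.953, -0.0], [0.953, -0.303, -0.0], [-0.0, -0.0, -1.0]]
ft_force: [-2.3, 0.8, -5.1]
finger_gap: 0.131
```

>>> play_rows(moves=[[4,0,0,-0.2,0],[4,0,0,-0.4,0],[4,0,0,-0.6,0],[4,0,0,-0.8,0],[4,0,0,-1,0]])

```text
t: 14.38
eef_pos: [0.5331, 0.0384, 0.102]
tcp_rot: [[0.303, 0.953, -0.0], [0.953, -0.303, -0.0], [-0.0, -0.0, -1.0]]
ft_force: [-1.8, 1.1, -9.0]
finger_gap: 0.13
```

>>> play_rows(moves=[[4,0,0,-0.2,0],[4,0,0,-0.4,0],[4,0,0,-0.6,0],[4,0,0,-0.8,0],[4,0,0,-1,0]])

```text
t: 14.8
eef_pos: [0.533, 0.0384, 0.1029]
tcp_rot: [[0.303, 0.953, -0.001], [0.953, -0.303, -0.0], [-0.0, -0.001, -1.0]]
ft_force: [-1.9, 0.2, -12.3]
finger_gap: 0.131
```

```bash
python3 - <<'E'
from h import *
for k in range(2):
    go([.5337,.0389,.0973],-17.75); im=bot.read_camera('wrist')
cv2.imwrite('pics/w8.png',im[:,:,::-1])
E
```

```text
t 14.8 pos [0.533  0.0384 0.1029] yawy -17.65 shift [0.7 0.5 5.6] spin 0.0017868654595224686 F [ -1.9    0.23 -12.32] M [ 0.214  0.277 -0.025] gap 11.2
t 14.85 pos [0.5331 0.0384 0.103 ] yawy -17.65 shift [0.7 0.4 5.7] spin 0.0017703856543817118 F [ -0.83   0.62 -11.35] M [ 0.15   0.257 -0.057] gap 11.3
```

View pics/w8.png

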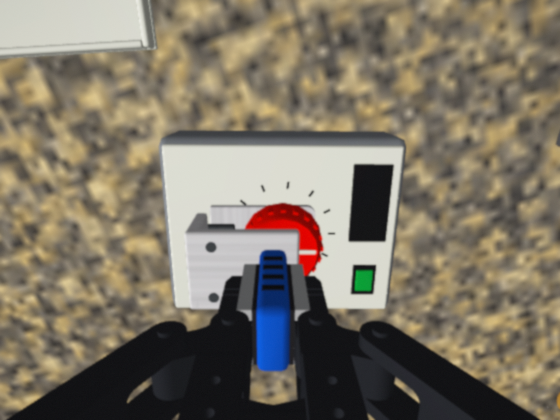

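>>> play_rows(moves=[[4,0,0,-0.2,0],[4,0,0,-0.4,0],[4,0,0,-0.6,0],[4,0,0,-0.8,0],[4,0,0,-1,0]])

```text
t: 15.32
eef_pos: [0.5333, 0.0384, 0.1043]
tcp_rot: [[0.303, 0.953, -0.0], [0.953, -0.303, -0.0], [-0.0, -0.0, -1.0]]
ft_force: [-2.9, 0.3, -9.0]
finger_gap: 0.129
```

>>> play_rows(moves=[[4,0,0,-0.2,0],[4,0,0,-0.4,0],[4,0,0,-0.6,0],[4,0,0,-0.8,0],[4,0,0,-1,0]])

```text
t: 15.73
eef_pos: [0.5345, 0.0386, 0.1061]
tcp_rot: [[0.303, 0.953, 0.002], [0.953, -0.303, 0.0], [0.001, 0.002, -1.0]]
ft_force: [0.1, 0.0, -1.6]
finger_gap: 0.132
```

>>> play_rows(moves=[[4,0,0,0,0],[4,0,0,0,0],[4,0,0,0,0],[4,0,0,0,0],[4,0,0,0,0]])

```text
t: 16.15
eef_pos: [0.5333, 0.0384, 0.1052]
tcp_rot: [[0.303, 0.953, -0.0], [0.953, -0.303, -0.0], [-0.0, -0.0, -1.0]]
ft_force: [0.5, -0.1, -1.2]
finger_gap: 0.13
```

```bash
python3 - <<'E'
from h import *
for k in range(2):
    go([.5337,.0389,.0973],-17.75); im=bot.read_camera('wrist')
cv2.imwrite('pics/w9.png',im[:,:,::-1])
E
```

```text
t 16.15 pos [0.5333 0.0384 0.1052] yawy -17.65 shift [0.6 0.2 7.9] spin 0.001827735375272674 F [ 0.52 -0.1  -1.24] M [ 0.045 -0.014  0.046] gap 11.1
t 16.2 pos [0.5333 0.0384 0.1052] yawy -17.64 shift [0.6 0.2 7.9] spin 0.0018567779731215837 F [-0.72 -0.23 -1.67] M [-0.009 -0.003 -0.036] gap 11.3
```

View pics/w9.png

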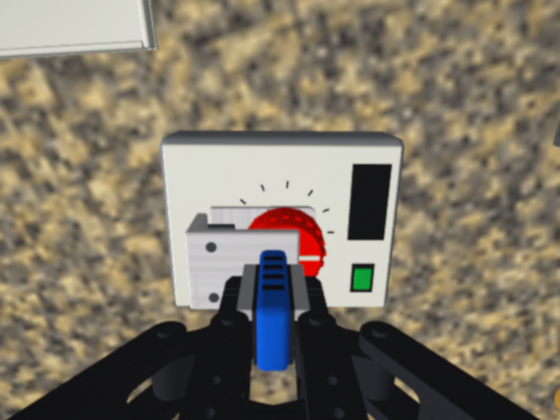

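>>> play_rows(moves=[[4,0,0,-0.5,0],[4,0,0,-1.2,0],[4,0,0,-2,0],[4,0,0,-3,0],[4,0,0,-4,0]])

```text
t: 16.67
eef_pos: [0.5333, 0.0384, 0.1093]
tcp_rot: [[0.303, 0.953, -0.0], [0.953, -0.303, -0.0], [-0.0, -0.0, -1.0]]
ft_force: [0.5, 0.4, -1.2]
finger_gap: 0.128
```

>>> play_rows(moves=[[4,0,0,-1,0],[4,0,0,-2.2,0],[4,0,0,-3.6,0],[4,0,0,-5,0],[4,0,0,-6.5,0]])

```text
t: 17.08
eef_pos: [0.5333, 0.0384, 0.1159]
tcp_rot: [[0.303, 0.953, 0.0], [0.953, -0.303, 0.0], [0.0, 0.0, -1.0]]
ft_force: [0.3, -0.0, -2.1]
finger_gap: 0.127
```

>>> play_rows(moves=[[4,0,0,-2,0],[4,0,0,-4,0],[4,0,0,-6,0],[4,0,0,-8,0],[4,0,0,-10,0]])

```text
t: 17.5
eef_pos: [0.5333, 0.0384, 0.1259]
tcp_rot: [[0.303, 0.953, 0.0], [0.953, -0.303, -0.0], [-0.0, 0.0, -1.0]]
ft_force: [-0.3, -0.2, -1.3]
finger_gap: 0.13
```

>>> play_rows(moves=[[4,0,0,-2,0],[4,0,0,-4,0],[4,0,0,-6,0],[4,0,0,-7,0],[4,0,0,-7.5,0]])

```text
t: 17.92
eef_pos: [0.5334, 0.0384, 0.1334]
tcp_rot: [[0.303, 0.953, 0.0], [0.953, -0.303, -0.0], [0.0, 0.0, -1.0]]
ft_force: [0.2, 0.2, -2.4]
finger_gap: 0.124
```

```bash
python3 - <<'E'
from h import *
for k in range(2):
    go([.5337,.0389,.0973],-17.75); im=bot.read_camera('wrist')
cv2.imwrite('pics/w10.png',im[:,:,::-1])
E
```

```text
t 17.92 pos [0.5334 0.0384 0.1334] yawy -17.64 shift [ 0.5  0.2 36.1] spin 0.0018551998479932326 F [ 0.18  0.24 -2.39] M [ 0.014  0.02  -0.008] gap 10.6
t 17.97 pos [0.5334 0.0384 0.1334] yawy -17.65 shift [ 0.5  0.1 36.1] spin 0.0018284565985506299 F [ 0.19  0.74 -1.64] M [ 0.02  -0.005 -0.008] gap 10.7
```

View pics/w10.png

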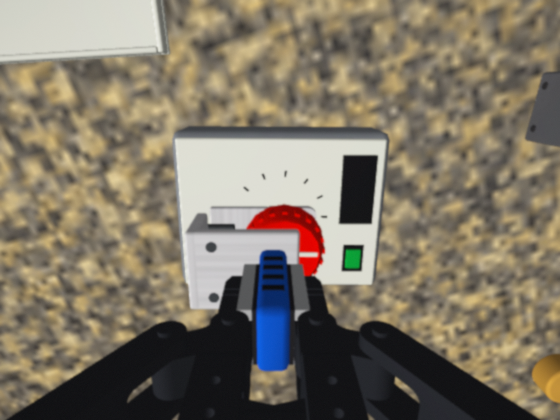

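>>> play_rows(moves=[[4,1.5,-1.3,-1,0],[4,4.4,-4,-2.5,0],[4,8.9,-8,-4.5,0],[4,14.8,-13.4,-7,0],[4,22.2,-20.2,-10,0]])

```text
t: 18.43
eef_pos: [0.5204, 0.0663, 0.1434]
tcp_rot: [[0.303, 0.953, -0.0], [0.953, -0.303, -0.0], [-0.0, -0.0, -1.0]]
ft_force: [-0.6, 0.7, -2.0]
finger_gap: 0.132
```

>>> play_rows(moves=[[4,8.9,-8,-2,0],[4,17.8,-16,-3,0],[4,26.6,-24.2,-3,0],[4,35.5,-32.2,-3,0],[4,44.4,-40.3,-3,0]])

```text
t: 18.85
eef_pos: [0.4951, 0.1216, 0.1461]
tcp_rot: [[0.303, 0.953, -0.0], [0.953, -0.303, 0.0], [-0.0, -0.0, -1.0]]
ft_force: [0.4, 1.0, -1.9]
finger_gap: 0.126
```

>>> play_rows(moves=[[4,7.5,-6.8,0,0],[4,13.5,-12.2,0,0],[4,17.5,-15.9,0,0],[4,20,-18.2,0,0],[4,21,-19,0,0]])

```text
t: 19.27
eef_pos: [0.4839, 0.1464, 0.1461]
tcp_rot: [[0.303, 0.953, -0.0], [0.953, -0.303, -0.0], [-0.0, -0.0, -1.0]]
ft_force: [-0.4, 0.2, -2.0]
finger_gap: 0.13
```

>>> play_rows(moves=[[4,0,0,0,0],[4,0,0,0,0],[4,0,0,0,0],[4,0,0,0,0],[4,0,0,0,0]])

```text
t: 19.68
eef_pos: [0.4842, 0.1456, 0.1461]
tcp_rot: [[0.304, 0.953, -0.0], [0.953, -0.304, -0.0], [-0.0, -0.0, -1.0]]
ft_force: [-0.5, 0.4, -2.1]
finger_gap: 0.129
```

```bash
python3 - <<'E'
from h import *
import json
go([.447,.226,.15],-14.7)
i=bot.camera_info('wrist');im=bot.read_camera('wrist')
json.dump({k:np.array(v).tolist() for k,v in i.items()},open('w11.json','w'))
cv2.imwrite('pics/w11.png',im[:,:,::-1])
E
```

```text
t 19.68 pos [0.4842 0.1456 0.1461] yawy -17.68 shift [ 65.2 -59.9  -3.9] spin -0.0520551753401396 F [-0.48  0.41 -2.15] M [ 0.013 -0.04  -0.019] gap 11.0
```

View pics/w11.png

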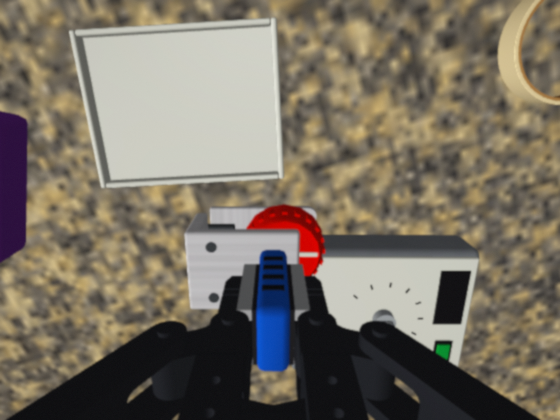

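Cap rides on the fork (red at ~(285,235)) and the bare shaft shows at (383,320). The tray's outer rim corners are at (70,31), (275,18), (283,180), (102,187).

```bash
python3 - <<'E'
from h import *
import json
i=json.load(open('w11.json'))
q=[atz(i,u,v,.016) for u,v in((70,31),(275,18),(283,180),(102,187))]
c=sum(q)/4;print(c,[np.linalg.norm(q[k]-q[k-1]) for k in range(4)])
print([np.degrees(np.arctan2(*(b-a)[[1,0]])) for a,b in((q[0],q[1]),(q[3],q[2]))])
th=np.radians(-14.7);t=c[:2]+.006*np.array([np.cos(th),np.sin(th)]);print(t)
go([*t,.1461],-14.7)
E
```

```text
[0.44387119 0.22812128 0.016     ] [np.float64(0.10777959529742989), np.float64(0.13733405957308997), np.float64(0.11021091379295282), np.float64(0.13758412617249285)]
[np.float64(-14.336516686825282), np.float64(-15.349212190848212)]
[0.4496748  0.22659873]
t 19.73 pos [0.4842 0.1457 0.1462] yawy -17.67 shift [ 66.6 -57.5   0.1] spin -0.05189721956883173 F [ 0.26 -0.19 -2.13] M [ 0.05  -0.025 -0.028] gap 11.4
```

>>> play_rows(moves=[[4,1.5,-1.3,0,-0.003],[4,4.5,-3.9,0,-0.006],[4,9.1,-7.8,0,-0.01],[4,15.1,-13.1,0,-0.015],[4,22,-18.9,0,-0.02]])

```text
t: 20.15
eef_pos: [0.4724, 0.1735, 0.1462]
tcp_rot: [[0.283, 0.959, -0.0], [0.959, -0.283, 0.0], [0.0, -0.0, -1.0]]
ft_force: [0.8, 0.1, -1.3]
finger_gap: 0.133
```

>>> play_rows(moves=[[4,7.6,-6.5,0,-0.005],[4,15,-13,0,-0.01],[4,22,-18.9,0,-0.015],[4,28,-24.2,0,-0.02],[4,33.3,-28.7,0,-0.025]])

```text
t: 20.57
eef_pos: [0.4541, 0.214, 0.1462]
tcp_rot: [[0.259, 0.966, -0.0], [0.966, -0.259, 0.0], [0.0, -0.0, -1.0]]
ft_force: [-0.0, 0.2, -2.0]
finger_gap: 0.129
```

>>> play_rows(moves=[[4,4.5,-3.9,0,-0.003],[4,7.6,-6.5,0,-0.005],[4,9.8,-8.5,0,-0.006],[4,11,-9.5,0,-0.006],[4,11.3,-9.8,0,-0.006]])

```text
t: 20.98
eef_pos: [0.4481, 0.2263, 0.1462]
tcp_rot: [[0.254, 0.967, -0.0], [0.967, -0.254, -0.0], [-0.0, -0.0, -1.0]]
ft_force: [-0.3, -0.2, -2.2]
finger_gap: 0.13
```

>>> play_rows(moves=[[4,0,0,3,0],[4,0,0,8,0],[4,0,0,15,0],[4,0,0,22,0],[4,0,0,30,0]])

```text
t: 21.4
eef_pos: [0.4481, 0.2259, 0.1153]
tcp_rot: [[0.254, 0.967, -0.0], [0.967, -0.254, -0.0], [-0.0, -0.0, -1.0]]
ft_force: [-0.6, -0.5, -2.1]
finger_gap: 0.13
```

>>> play_rows(moves=[[4,0,0,7,0],[4,0,0,13,0],[4,0,0,18,0],[4,0,0,22,0],[4,0,0,24,0]])

```text
t: 21.82
eef_pos: [0.4479, 0.2262, 0.0915]
tcp_rot: [[0.254, 0.967, -0.001], [0.967, -0.254, -0.0], [-0.0, -0.001, -1.0]]
ft_force: [0.1, -0.2, -2.7]
finger_gap: 0.132
```

>>> play_rows(moves=[[4,0,0,0,0],[4,0,0,0,0],[4,0,0,0,0],[4,0,0,0,0],[4,0,0,0,0]])

```text
t: 22.23
eef_pos: [0.4484, 0.2263, 0.0924]
tcp_rot: [[0.254, 0.967, 0.001], [0.967, -0.254, 0.0], [0.0, 0.0, -1.0]]
ft_force: [0.3, -0.3, -1.0]
finger_gap: 0.129
```

```bash
python3 - <<'E'
from h import *
import json
go([.4497,.2266,.0543],-14.7)
i=bot.camera_info('wrist');im=bot.read_camera('wrist')
cv2.imwrite('pics/w12.png',im[:,:,::-1])
E
```

```text
t 22.23 pos [0.4484 0.2263 0.0924] yawy -14.73 shift [ 0.6  1.2 38.1] spin -0.00046568450997503633 F [ 0.33 -0.26 -1.03] M [-0.036 -0.026 -0.015] gap 11.0
```

View pics/w12.png

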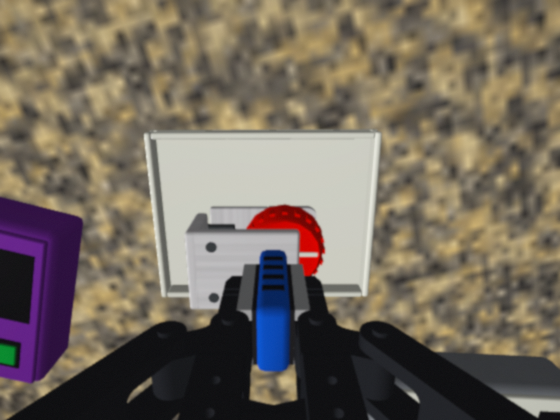

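```bash
python3 - <<'E'
from h import *
i=bot.camera_info('wrist')
q=[atz(i,u,v,.016) for u,v in((146,133),(380,130),(367,294),(163,296))]
c=sum(q)/4;print(c,[np.linalg.norm(q[k]-q[k-1]) for k in range(4)])
E
```

```text
[0.44418752 0.22984666 0.016     ] [np.float64(0.10815814059002295), np.float64(0.1361905510774681), np.float64(0.10843108559485111), np.float64(0.13736192338154857)]
```

>>> play_rows(moves=[[4,1,0,4,0],[4,2,1,11,0],[4,2,1,19,0],[4,2,1,26,0],[4,2,1,31,0]])

```text
t: 22.7
eef_pos: [0.449, 0.2276, 0.0598]
tcp_rot: [[0.254, 0.967, -0.001], [0.967, -0.254, -0.001], [-0.001, -0.001, -1.0]]
ft_force: [0.1, 0.7, -1.3]
finger_gap: 0.128
```

>>> play_rows(moves=[[4,0,0,1.5,0],[4,0,0,2.5,0],[4,0,0,3.5,0],[4,0,0,4,0],[4,0,0,4.5,0]])

```text
t: 23.12
eef_pos: [0.4498, 0.228, 0.0569]
tcp_rot: [[0.254, 0.967, 0.0], [0.967, -0.254, 0.0], [0.0, 0.0, -1.0]]
ft_force: [0.8, 0.5, -2.6]
finger_gap: 0.132
```

>>> play_rows(moves=[[4,0,0,0.3,0],[4,0,0,0.6,0],[4,0,0,0.8,0],[4,0,0,1,0],[4,0,0,1,0]])

```text
t: 23.53
eef_pos: [0.4497, 0.2279, 0.0557]
tcp_rot: [[0.254, 0.967, 0.0], [0.967, -0.254, 0.0], [0.0, 0.0, -1.0]]
ft_force: [0.3, -0.1, -1.3]
finger_gap: 0.129
```

>>> play_rows(moves=[[4,0,0,0.3,0],[4,0,0,0.6,0],[4,0,0,0.8,0],[4,0,0,1,0],[4,0,0,1,0]])

```text
t: 23.95
eef_pos: [0.4497, 0.228, 0.0547]
tcp_rot: [[0.254, 0.967, 0.0], [0.967, -0.254, 0.0], [0.0, 0.0, -1.0]]
ft_force: [-0.4, -0.1, 0.2]
finger_gap: 0.128
```

>>> play_rows(moves=[[4,0,0,0.2,0],[4,0,0,0.4,0],[4,0,0,0.4,0],[4,0,0,0.4,0],[4,0,0,0.4,0]])

```text
t: 24.37
eef_pos: [0.4497, 0.228, 0.0544]
tcp_rot: [[0.254, 0.967, 0.0], [0.967, -0.254, 0.0], [0.0, 0.0, -1.0]]
ft_force: [-0.6, -0.2, 1.2]
finger_gap: 0.132
```

```bash
python3 - <<'E'
from h import *
for k in range(2):
    go([.4497,.2280,.0543],-14.7);im=bot.read_camera('wrist')
E
```

```text
t 24.37 pos [0.4497 0.228  0.0544] yawy -14.72 shift [ 0.  -0.   0.1] spin -0.00039686897856392806 F [-0.56 -0.23  1.2 ] M [-0.051  0.016 -0.04 ] gap 11.2
t 24.42 pos [0.4497 0.228  0.0544] yawy -14.72 shift [ 0.  -0.   0.1] spin -0.000352237211651996 F [-0.06  0.4   1.17] M [-0.081  0.099 -0.035] gap 11.1
```

>>> play_rows(moves=[[12,0,0,0,0],[14,0,0,0,0],[16,0,0,0,0],[20,0,0,0,0],[26,0,0,0,0]], newtons=20)

```text
t: 24.88
eef_pos: [0.4496, 0.2279, 0.0542]
tcp_rot: [[0.254, 0.967, -0.0], [0.967, -0.254, -0.0], [-0.0, -0.0, -1.0]]
ft_force: [0.5, 0.4, 0.6]
finger_gap: 0.302
```

>>> play_rows(moves=[[32,0,0,0,0],[40,0,0,0,0],[40,0,0,0,0],[40,0,0,0,0],[40,0,0,0,0]])

```text
t: 25.3
eef_pos: [0.4496, 0.2279, 0.0543]
tcp_rot: [[0.254, 0.967, -0.0], [0.967, -0.254, 0.0], [0.0, -0.0, -1.0]]
ft_force: [0.0, 0.1, -0.7]
finger_gap: 0.467
```

```bash
python3 - <<'E'
from h import *
go([.4497,.2280,.0543],-14.7);im=bot.read_camera('wrist');cv2.imwrite('pics/w13.png',im[:,:,::-1])
E
```

```text
t 25.3 pos [0.4496 0.2279 0.0543] yawy -14.72 shift [ 0.1  0.  -0. ] spin -0.00038393141355452836 F [ 0.01  0.14 -0.7 ] M [-0.003  0.023  0.005] gap 39.9
```

View pics/w13.png

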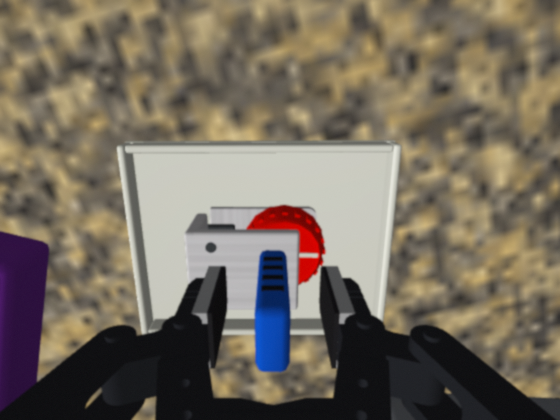

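Released cleanly; raise straight up.

>>> play_rows(moves=[[40,0,0,-5,0],[40,0,0,-15,0],[40,0,0,-30,0],[40,0,0,-50,0],[40,0,0,-70,0]])

```text
t: 25.77
eef_pos: [0.4494, 0.2279, 0.1257]
tcp_rot: [[0.254, 0.967, -0.0], [0.967, -0.254, -0.0], [-0.0, -0.0, -1.0]]
ft_force: [1.0, -0.1, 0.0]
finger_gap: 0.464
```

>>> play_rows(moves=[[40,-20,0,-20,0],[40,-45,0,-40,0],[40,-75,0,-60,0],[40,-95,0,-75,0],[40,-100,0,-80,0]])

```text
t: 26.18
eef_pos: [0.4244, 0.1281, 0.2068]
tcp_rot: [[0.258, 0.966, 0.003], [0.966, -0.258, -0.002], [-0.001, 0.003, -1.0]]
ft_force: [0.8, 0.3, 0.1]
finger_gap: 0.468
```

>>> play_rows(moves=[[40,0,0,0,0],[40,0,0,0,0],[40,0,0,0,0],[40,0,0,0,0],[40,0,0,0,0]])

```text
t: 26.6
eef_pos: [0.4239, 0.1322, 0.2036]
tcp_rot: [[0.252, 0.968, -0.001], [0.968, -0.252, 0.0], [-0.0, -0.001, -1.0]]
ft_force: [-0.5, 0.7, -0.9]
finger_gap: 0.471
```

```bash
python3 - <<'E'
from h import *
go([.4497,.2280,.0543],-14.7);i=bot.camera_info('wrist');im=bot.read_camera('wrist');cv2.imwrite('pics/w14.png',im[:,:,::-1])
import json
json.dump({k:np.array(v).tolist() for k,v in i.items()},open('w14.json','w'))
E
```

```text
t 26.6 pos [0.4239 0.1322 0.2036] yawy -14.62 shift [ 99.2   1.  149.3] spin 0.001325522626981786 F [-0.51  0.71 -0.91] M [-0.008 -0.034  0.021] gap 40.2
```

View pics/w14.png

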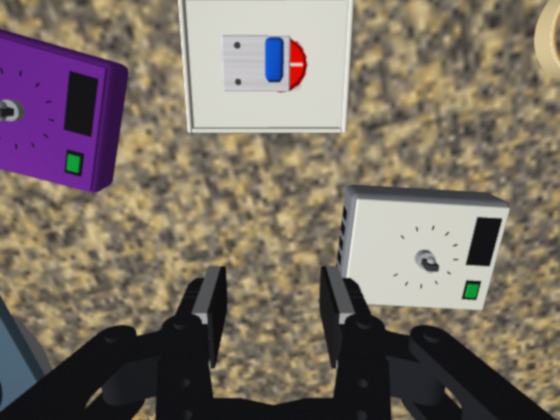

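```bash
python3 - <<'E'
from h import *
import json
i=json.load(open('w14.json'))
h=atz(i,274,59,.094);e=atz(i,306,64,.022);print(h,e,np.linalg.norm((e-h)[:2])-.022)
cv2.imwrite('pics/s14.png',bot.read_camera('scene')[:,:,::-1]);crop('pics/s14.png','pics/s14c.png',180,230,100,90,7)
E
```

```text
[0.44968409 0.22677254 0.094     ] [0.47547634 0.22146493 0.022     ] 0.004332698212730968
```

View pics/s14c.png

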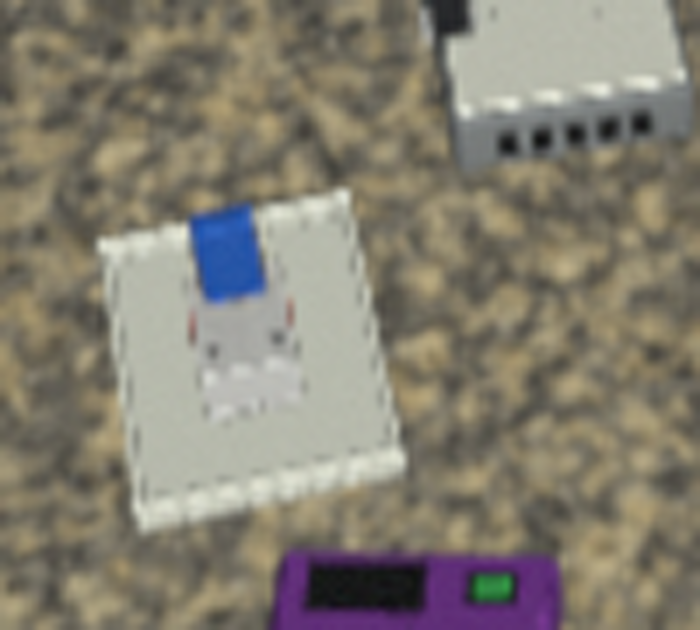

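Puller stands upright in the tray, with the cap visible on both sides under the bridge.

```bash
python3 -c "
from workcell import bot
print(bot.job_done())"
```

```text
the job is handed in; nothing more can be done
None
```

The cap is off the shaft and lying on the puller's fork, and the puller is standing in the white tray. I handed the job in at about 27 s of the 72 s allowed; the interface gives no verdict.

- **Fork under the cap:** I gripped the puller across its 12 mm thickness and lined the slot up with the shaft using the panel's tick marks. I slid the fork in about 1.9 mm above the panel until the slot bore on the shaft at about 2 N.
- **Pull:** I pulled straight up in 0.2 mm steps. The cap let go after the pull had read about 10 N. I then lifted it clear and carried it slowly to the tray.
- **Set-down:** I lowered the puller until it rested on the tray floor with light contact, opened the fingers, lifted the arm straight up and then moved it away.

**Last checks:**
- The pictures show the puller upright in the tray, with its handle's axis about 6 mm from the tray's centre.
- The cap lies on the fork, about 4 mm from below the handle.
- The arm is clear, and the shaft on the controller is bare.
- I did not measure the bystanders again, but the arm and puller stayed clear of them.

**Disagreements:**
- The top camera placed the controller about 5 mm off from where the wrist camera did, so I used the wrist camera.
- Two wrist estimates of the sideways correction to the fork differed by about 0.8 mm. I used the one measured from the fork itself, and the fork slid in without any sideways contact that I could feel.

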